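# Wedge the rocking preheater steady

### The arm

A 7-joint arm with a two-finger parallel gripper is mounted at the origin on a cart in front of the work surface, level with it; the furniture and walls round the work are solid. World frame = base frame: x ahead of the robot, y to its left, z up, the work surface at z = 0. Lengths are in mm, angles in rad, forces in N, time in s.
With the tool pointing down it reaches from about 425 to 825 mm from the base axis. Payload 3.6 kg.
Tool frame: the origin (TCP) lies on the mounting face of the last link; the fingertips stand 186 mm ahead of it and the grasp point (between the pads) lies 167 mm ahead of it; z points along the fingers, y is the direction in which the jaws open and shut (so a half turn about z gives the same grasp; the last joint's range is limited). The gripper opens to 93 mm and grips with 3 to 60 N. Pads are 15 mm wide; open, the fingers measure 128 mm over their backs; the gripper's body (75 mm by 188 mm) begins 65 mm behind the grasp point.
Start: joints at [1.157, 0.615, -0.013, 1.423, 0.008, 1.103, -0.04], TCP at [245.204, -601.956, 404.74] pointing down, gripper open.
Joint ranges: [-3.12, 3.12], [-0.3, 2.06], [-1.34, 1.32], [0.26, 2.42], [-1.36, 4.5], [0.01, 1.98], [-2.84, 2.84]. Speed limits (rad/s): [2.79, 2.79, 3.14, 3.14, 3.14, 3.14, 3.14].

### API

Orientations are given as a unit quaternion [w, x, y, z].
In Python, from workcell import manip gives the robot as it stands. Calls block until the motion is done:
- manip.move_pose(position, orientation): joint-space move of the TCP to a pose.
- manip.servo_line(position, speed=150, frame=None): straight line of the TCP; frame=None keeps the orientation; speed is the mean speed in mm/s.
- manip.movej(angles): joint-space move.
- manip.open_gripper() and manip.close_gripper(squeeze=None): open the fingers fully, or close them until they stop; squeeze is the grip in N (None keeps the last).
- manip.hold(seconds).
- manip.solve_ik(position, orientation): joint angles nearest the present ones, or None.
- manip.sense(): the state.
- manip.grab_frame(name): name is "scene" or "top"; returns (picture, depth): 420x560x3 uint8, blue, green, red; 420x560 float32, mm along the optical axis (not along the pixel's ray), 0 where there is no reading.
- manip.calibration(name): a dict with "intrinsics" (3x3 intrinsics, pixels), "rvec" (rotation vector, rad) and "tvec" (3), from world to camera coordinates, as OpenCV has them. Camera axes: x right, y down, z forward; pixel columns grow to the right and rows downward; lengths in mm; the calibration is good to about 2 mm. A picture is of the moment at which its call begins. calibration takes no time and is no camera call.
A pose or a line that the arm cannot do raises manip.PlanningError and nothing moves.
- manip.job_done(): hands the job in, once; it reports no verdict.
The state is a dict: "time": time; "q": joint angles; "dq": joint speeds; "joint_efforts": joint torques, N m; "ee_pos": TCP position; "ee_rot": TCP orientation; "force": force on the tool from outside, world axes, zero at the start; "ft_torque": the same for the moment, N m; "grip_width": opening from 0.0 (shut) to 1.0 (fully open).
Only numpy, scipy, OpenCV 4.12 (cv2) and the standard library are available. Lean on these libraries where they do the work, as an engineer would, in place of code of your own. Each camera call takes 0.05 s, during which the arm holds its last target.

### The job

The low board preheater rocks on the bench because its front right adjusting foot has seized short of the bench. Without picking anything up, push the loose wooden wedge along the bench, thin end first, under that foot with the closed fingertips, a little at a time and testing by hand, until the preheater stands level and that corner no longer gives under a press; do not jack the corner up, shove the preheater along or disturb the things lying about. Finish while still holding: keep the fingertips pressing down on top of that corner with about 10 N.

Things in the scene. Friction and masses are not known exactly. Their poses are not given: they have to be found in the camera images.
- preheater: low grey steel box, flat black hot plate in an aluminium rim on top, black front panel with a knob; 180 mm deep (x) by 210 wide (y), top 68 mm and case underside 20 mm above the bench, about 3.6 kg. Origin on the bench under its middle; x to its back, y to its left. Round rubber feet 23 mm across at x +/-68, y +/-83 mm: three touch the bench, the front right one (x -68, y -83) does not
- short_corner_top (a point): point on the flat top straight above the short foot's axis, 68 mm above the bench when level: where to press. The foot's round bottom hangs 3 to 9 mm over the bench, by how much is not given. Left alone the preheater stands level, its weight being a little to the back left; a press here of more than about 3 N tips it until the short foot meets what is below
- wedge: loose hardwood wedge flat on the bench in front of the short foot, 120 mm long (x), 36 wide (y), flat below, 2 mm thick at the thin end growing evenly to 16 mm at the thick end; 30 g. Origin in the middle of its underside; +x points to the thin end, which faces roughly to the foot, 10 to 50 mm short of the foot's axis
- wedge_thick_end (a point): middle of the wedge's upright thick end face (36 mm wide, 16 high), 8 mm above the bench: push here along the wedge's x. It slides with well under 1 N until it meets the foot; then the push rises to about 5 N within some 3 mm and to 20 N within 10 mm as it takes up the load. Driven further it lifts the whole front right side. It stays where it is left
- tweezers: bystander: steel tweezers lying on the bench in front of the preheater, 122 mm long, 6 mm high; origin under the middle, long along y
- nozzle: bystander: grey hot-air nozzle standing on the bench in front of the preheater, 25 mm across, 36 mm high; origin under its middle
- screwdriver: bystander: screwdriver lying on the bench to the right of the wedge, 160 mm long, 22 mm high; origin under its middle, long along y
- usb_adapter: bystander: small black adapter on the bench in front of the preheater, well to the left, 34 x 52 x 26 mm; origin under its middle

How it is judged:
By the outcome, as a careful person would: the job done as asked, in the order asked, and still so for the second after the job is handed in, while the arm keeps its last pose, push and grip.
It also fails if it takes over 48 s, if anything falls off the work surface, if the arm or the gripper's body presses on something with over 40 N, if the wrist force passes 120 N, or if a joint passes its speed limit or range.

## Working session

There is one attempt and no reset: what is moved stays moved. The work goes in short steps, each a Python script; the robot and the scene stay as the last script left them, time stands still between calls to the robot, and variables do not carry over. Pictures are saved under pics/ and viewed, and the job is handed in when it is done.

```bash
ls; mkdir -p pics; python3 - <<'E'
from workcell import manip
import cv2,numpy as np
for n in ("scene","top"):
    p,d=manip.grab_frame(n); cv2.imwrite(f"pics/{n}0.png",p); np.save(f"{n}0.npy",d)
    c=manip.calibration(n); print(n,c)
s=manip.sense();print(s)
E
```

```text
pics
scene {'intrinsics': array([[419.20260327,   0.        , 279.92703743],
       [  0.        , 419.20260327, 208.14068975],
       [  0.        ,   0.        ,   1.        ]]), 'rvec': array([ 1.9582824 , -0.47281941,  0.31619105]), 'tvec': array([-322.09316204,  264.45171061,  487.55644353])}
top {'intrinsics': array([[505.35765054,   0.        , 283.24706742],
       [  0.        , 505.35765054, 209.35285207],
       [  0.        ,   0.        ,   1.        ]]), 'rvec': array([ 2.13526022, -2.16589024,  0.08277949]), 'tvec': array([ 278.18523368,  501.20771025, 1168.06331818])}
{'time': 0.1, 'q': array([ 1.15748406,  0.61580524, -0.01258322,  1.42468764,  0.00815001,
        1.10342407, -0.04039242]), 'dq': array([ 0.00134569, -0.0015249 , -0.00071885, -0.00274267, -0.00109122,
       -0.00049092,  0.00147179]), 'joint_efforts': array([ 6.27758272e-04, -4.60044837e+01,  2.09825286e-01, -1.66245389e+01,
       -6.11754600e-02,  1.69860962e-02,  8.70603753e-05]), 'ee_pos': array([ 245.09810056, -601.72345458,  403.72476518]), 'ee_rot': array([-1.10590765e-03,  9.81348086e-01,  1.92235904e-01, -2.63126354e-04]), 'force': array([-0.31344428,  0.71928496, -0.60581937]), 'ft_torque': array([-0.02756215,  0.00490257,  0.00218698]), 'grip_width': 0.9975237186629998}
```

View pics/scene0.png

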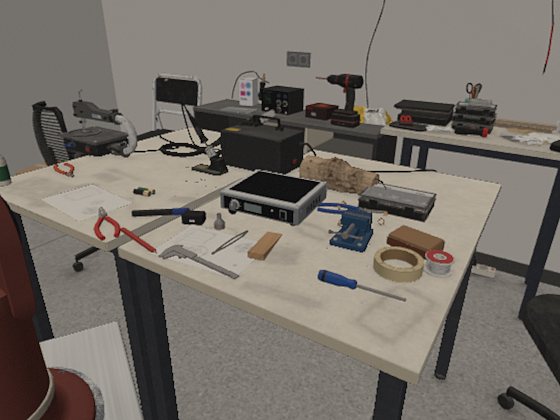

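View pics/top0.png

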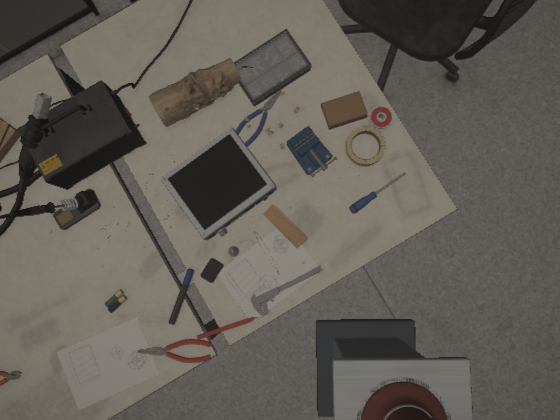

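```bash
cat > h.py <<'E'
import cv2,numpy as np
from workcell import manip
def cal(n):
    c=manip.calibration(n); R=cv2.Rodrigues(c["rvec"])[0]; return c["intrinsics"],R,np.array(c["tvec"])
def ray(n,uv,z):
    K,R,t=cal(n); uv=np.atleast_2d(np.float64(uv))
    d=(np.linalg.inv(K)@np.c_[uv,np.ones(len(uv))].T)
    C=-R.T@t; w=(R.T@d).T
    return C+w*((z-C[2])/w[:,2])[:,None]
def proj(n,P):
    K,R,t=cal(n); q=(K@(R@np.atleast_2d(P).T+t[:,None])).T; return q[:,:2]/q[:,2:]
E
python3 - <<'E'
from h import *
p=cv2.imread("pics/top0.png"); cv2.imwrite("pics/topc.png",cv2.resize(p[120:300,150:340],None,fx=4,fy=4,interpolation=2)[:600*4//4+120])
im=cv2.imread("pics/scene0.png"); cv2.imwrite("pics/scenec.png",cv2.resize(im[160:290,150:350],None,fx=4,fy=4,interpolation=2))
hsv=cv2.cvtColor(p,cv2.COLOR_BGR2HSV)
print(hsv[226,286],hsv[183,219])
for n in("top","scene"): print(n,-cal(n)[1].T@cal(n)[2])
m=cv2.inRange(hsv,(5,90,80),(20,255,255)); m[:,:255]=0;m[:,315:]=0;m[:195]=0;m[255:]=0
c=max(cv2.findContours(m,0,1)[0],key=cv2.contourArea);print(cv2.minAreaRect(c),cv2.boxPoints(cv2.minAreaRect(c)))
print(ray("top",cv2.boxPoints(cv2.minAreaRect(c)),8))
E
```

```text
[ 15 102 118] [15 15 33]
top [ 374.99106027  234.14495699 1223.73442877]
scene [ 128.35597503 -442.23050669  446.48283341]
((285.0, 225.50003051757812), (47.37614822387695, 13.435027122497559), 45.0) [[263.5     213.50003]
 [273.      204.00003]
 [306.5     237.50003]
 [297.      247.00003]]
[[498.3641683  319.72417521   8.        ]
 [521.1582209  296.45188341   8.        ]
 [438.7765439  216.7018609    8.        ]
 [416.31093192 239.87152958   8.        ]]
```

View pics/topc.png

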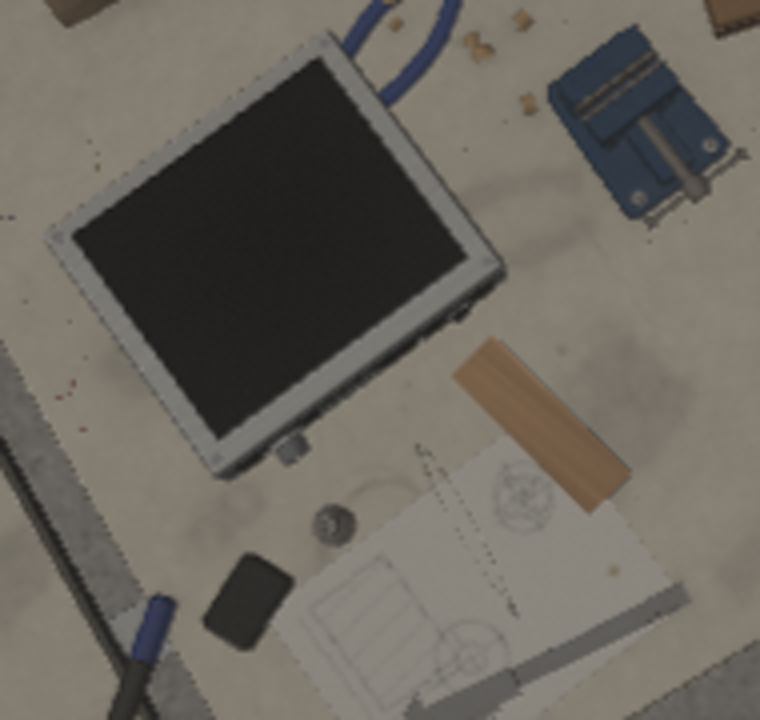

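View pics/scenec.png

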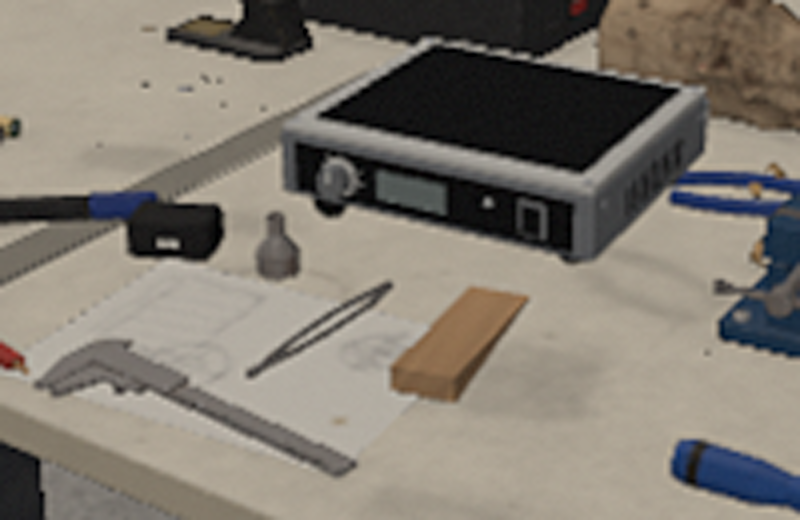

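```bash
python3 - <<'E'
from h import *
p=cv2.imread("pics/top0.png"); 
d=np.load("top0.npy")
big=cv2.resize(p,None,fx=4,fy=4,interpolation=cv2.INTER_CUBIC)
hsv=cv2.cvtColor(big,cv2.COLOR_BGR2HSV)
def tofull(c): return (np.float64(c)+.5)/4-.5
m=cv2.inRange(hsv,(5,75,60),(22,255,255)); mm=np.zeros_like(m); mm[780:1020,1020:1260]=255; m&=mm
c=max(cv2.findContours(m,0,1)[0],key=cv2.contourArea)
W=ray("top",tofull(c[:,0]),6)[:,:2]
r=cv2.minAreaRect(W.astype(np.float32));print("wedge z=6",r,cv2.boxPoints(r))
# plate black
m=cv2.inRange(hsv,(0,0,0),(180,255,48)); mm=np.zeros_like(m); mm[500:960,640:1130]=255; m&=mm
m=cv2.morphologyEx(m,cv2.MORPH_OPEN,np.ones((9,9)))
c=max(cv2.findContours(m,0,1)[0],key=cv2.contourArea)
P=ray("top",tofull(c[:,0]),68)[:,:2]
r=cv2.minAreaRect(P.astype(np.float32));print("plate",r,cv2.boxPoints(r))
out=big.copy()
cv2.drawContours(out,[c],-1,(0,0,255),1)
# rim corners by hand
cr=np.array([[45,235],[325,33],[505,268],[220,472]])/4+[150,120]
Q=ray("top",cr,68);print(Q)
for i in range(4): print(np.linalg.norm(Q[i]-Q[(i+1)%4]))
# depth mean heights
K,R,t=cal("top")
def pt(u,v):
    z=d[v,u]; x=np.linalg.inv(K)@[u,v,1]*z; return R.T@(x-t)
for u,v in((219,183),(272,215),(285,226),(300,239),(320,250),(240,215)): print(u,v,pt(u,v))
cv2.imwrite("pics/o.png",out[480:1030,620:1300])
E
```

```text
wedge z=6 ((468.5013732910156, 268.5889892578125), (118.26850128173828, 34.9699821472168), 44.2292594909668) [[413.93213 239.86996]
 [438.32477 214.81204]
 [523.0706  297.308  ]
 [498.67798 322.36594]]
plate ((569.944091796875, 424.1141052246094), (147.99729919433594, 177.69961547851562), 35.64647674560547) [[458.0306  453.19086]
 [561.59076 308.7871 ]
 [681.85754 395.03735]
 [578.2974  539.4411 ]]
[[577.59593024 554.01302182  68.        ]
 [694.84887666 389.76714592  68.        ]
 [553.43177044 285.4411087   68.        ]
 [437.78824471 450.68669645  68.        ]]
201.80426456108015
175.73480012330037
201.69166892323156
173.84624945540548
219 183 [564.98780004 418.36055886  69.00760424]
272 215 [495.02280404 299.49385381   1.57766026]
285 226 [467.63115091 268.16738194   2.8961021 ]
300 239 [435.15283174 232.37617391  12.86234012]
320 250 [408.66611614 184.53446715  -1.83380928]
240 215 [491.5409796  372.02530465  48.98209375]
```

View pics/o.png

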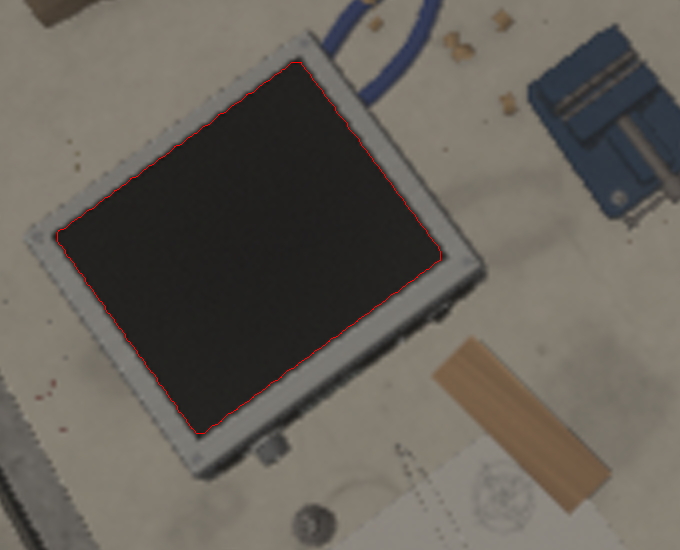

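```bash
cat >> h.py <<'E'
def cloud(n,d):
    K,R,t=cal(n); v,u=np.mgrid[:d.shape[0],:d.shape[1]]
    x=np.stack([u.ravel(),v.ravel(),np.ones(u.size)])
    X=(np.linalg.inv(K)@x)*d.ravel(); return (R.T@(X-t[:,None])).T.reshape(d.shape+(3,))
E
python3 - <<'E'
from h import *
d=np.load("top0.npy");X=cloud("top",d)
m=((X[...,2]>60)&(X[...,2]<77)).astype(np.uint8)*255
m[:120]=0;m[245:]=0;m[:,:155]=0;m[:,285:]=0
m=cv2.morphologyEx(m,cv2.MORPH_OPEN,np.ones((7,7)))
c=max(cv2.findContours(m,0,1)[0],key=cv2.contourArea)
P=ray("top",c[:,0],68)[:,:2]
r=cv2.minAreaRect(P.astype(np.float32));print(r)
a=np.deg2rad(35.6);u=np.array([np.cos(a),np.sin(a)]);v=np.array([-u[1],u[0]])
Z=np.array(r[0]);print("foot from rim",Z-68*u-83*v)
foot=Z-68*u-83*v
# check predicted bench points in scene view
im=cv2.imread("pics/scene0.png");big=cv2.resize(im[160:290,150:350],None,fx=4,fy=4,interpolation=2)
for Pt in ([*foot,5],[*foot,68],[*(Z-68*u+83*v),0],[*(Z-90*u-105*v),20],[*(Z-90*u-105*v),68],[*(Z-90*u+105*v),68],[*(Z+90*u-105*v),68],[426.1,227.3,0],[510.9,309.8,0]):
    q=(proj("scene",Pt)[0]-[150,160]+.5)*4; cv2.circle(big,tuple(int(x) for x in q),3,(0,0,255),1)
cv2.imwrite("pics/o2.png",big)
q=manip.sense()["q"]
def quat(th): # tool y dir jaw at angle th (world), z down
    from scipy.spatial.transform import Rotation as Ro
    y=np.array([np.cos(th),np.sin(th),0]);z=np.array([0,0,-1]);x=np.cross(y,z)
    e=Ro.from_matrix(np.c_[x,y,z]).as_quat();return [e[3],*e[:3]]
for th in (a,a+np.pi,a+np.pi/2,a-np.pi/2):
    for pos in ([430,300,189],[426,227,189],[560,314,260]): print(th,manip.solve_ik(pos,quat(th)))
E
```

```text
((567.0991821289062, 421.9027404785156), (175.71688842773438, 206.51039123535156), 35.707149505615234)
foot from rim [560.1245369  314.83101534]
0.6213372137099813 [-0.52691279  0.74872573 -0.19025652  1.97480916  0.30365909  0.44505906
 -0.32135719]
0.6213372137099813 [-0.44458742  0.71347889 -0.13492295  2.09049216  0.25757083  0.35287652
 -0.16786235]
0.6213372137099813 [-0.19568642  0.83804337 -0.62928983  1.58453999  0.58496571  0.91463111
 -0.41152953]
3.7629298672997744 [-0.0021121   1.0716492  -1.15348848  1.9588688   1.20392925  1.03500315
  2.01154212]
3.7629298672997744 [-0.61582013  0.71462228  0.12138188  2.09570093 -0.23759818  0.34386823
 -2.82003388]
3.7629298672997744 [-1.09254146  1.04698562  1.13067193  1.61610064 -1.01833428  1.16886021
 -2.23184702]
2.192133540504878 [-0.0021121   1.0716492  -1.15348848  1.9588688   1.20392925  1.03500315
  0.4407458 ]
2.192133540504878 [ 0.05582693  0.93147939 -0.96505886  2.0754731   1.1423398   0.81144655
  0.55182372]
2.192133540504878 [ 0.01809834  1.04482595 -1.15242813  1.5773664   1.0069109   1.20825849
  0.85312494]
-0.9494591130849153 [-0.63550156  0.74184086 -0.02352462  1.978253    0.03881909  0.42191812
 -1.63772293]
-0.9494591130849153 [-0.528058    0.71043823 -0.01018582  2.09303833  0.020022    0.33820448
 -1.50412693]
-0.9494591130849153 [-0.40188778  0.76961508 -0.24834511  1.59194182  0.23841919  0.80993628
 -1.69753348]
```

View pics/o2.png

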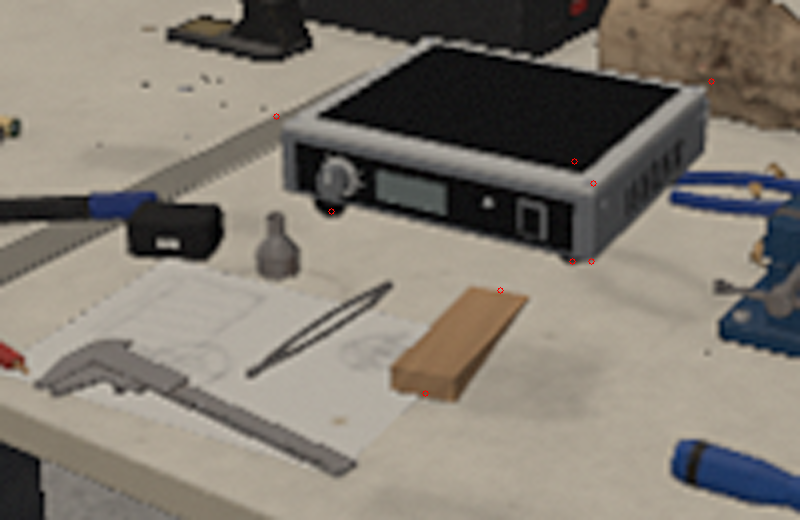

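```bash
cat >> h.py <<'E'
from scipy.spatial.transform import Rotation as Ro
A=np.deg2rad(35.65);u=np.array([np.cos(A),np.sin(A)]);v=np.array([-u[1],u[0]])
FOOT=np.array([560.,314.5])
def quat(th):
    y=np.array([np.cos(th),np.sin(th),0]);z=np.array([0,0,-1]);x=np.cross(y,z)
    e=Ro.from_matrix(np.c_[x,y,z]).as_quat();return [e[3],*e[:3]]
def xy(U,V): return U*u+V*v
def P(U,V,z): return [*xy(U,V),z]
def st(tag=""):
    s=manip.sense(); e=s["ee_pos"]; f=s["force"]
    print(tag,"t%.2f"%s["time"],"U%.1f V%.1f z%.1f"%(e[:2]@u,e[:2]@v,e[2]-186),"F u%.1f v%.1f z%.1f"%(f[:2]@u,f[:2]@v,f[2]),"g%.2f"%s["grip_width"]); return s
def snap(tag):
    for n in("top","scene"):
        p,d=manip.grab_frame(n); cv2.imwrite(f"pics/{n}_{tag}.png",p); np.save(f"{n}_{tag}.npy",d)
        x0,y0,w,h=(180,140,190,140) if n=="top" else (150,140,200,150)
        cv2.imwrite(f"pics/{n}_{tag}c.png",cv2.resize(p[y0:y0+h,x0:x0+w],None,fx=4,fy=4,interpolation=2))
E
python3 - <<'E'
from h import *
st("s"); manip.close_gripper(20); st("closed")
manip.move_pose(P(522,-10,186+60),quat(A)); st("above")
manip.servo_line(P(522,-10,186+4),150); manip.hold(.2); st("down"); snap("a")
E
```

```text
s t0.10 U-151.5 V-631.8 z217.7 F u0.2 v0.8 z-0.6 g1.00
closed t1.55 U-151.6 V-632.0 z218.7 F u-0.7 v0.0 z0.1 g0.01
above t4.80 U522.1 V-10.9 z60.0 F u-0.9 v-0.6 z-0.4 g0.01
down t5.53 U522.4 V-10.0 z5.0 F u0.1 v0.2 z0.0 g0.01
```

View pics/scene_ac.png

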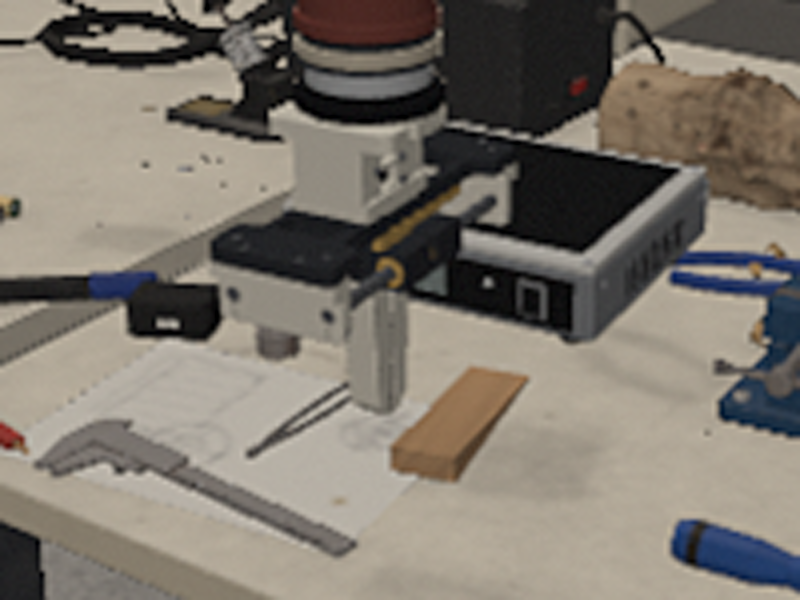

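View pics/top_ac.png

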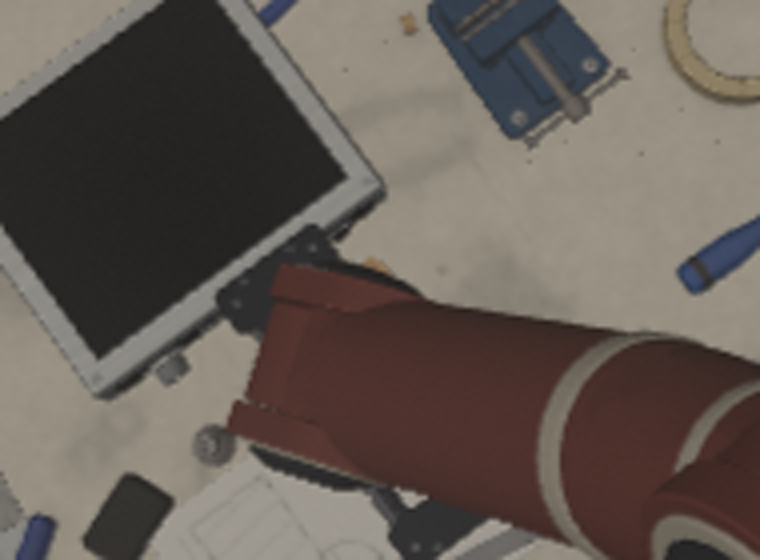

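```bash
python3 - <<'E'
from h import *
manip.servo_line(P(522,-30,186+3),60); st()
manip.servo_line(P(522,-45.5,186+3),25); manip.hold(.2);st("pushed")
manip.servo_line(P(522,-35,186+3),60)
manip.servo_line(P(522,-25,186+60),150);st("up"); 
# back off over toward thick end staging
manip.move_pose(P(455,-70.8,186+60),quat(A-np.pi/2)); st("stage"); snap("b")
E
```

```text
t6.11 U521.9 V-30.6 z2.9 F u0.1 v0.4 z0.2 g0.00
pushed t7.08 U522.0 V-45.4 z3.0 F u0.8 v0.1 z-0.1 g0.00
up t7.93 U521.8 V-25.5 z59.8 F u-0.9 v0.5 z0.1 g0.00
stage t8.94 U455.1 V-70.6 z59.5 F u0.4 v-0.2 z1.0 g0.01
```

View pics/scene_bc.png

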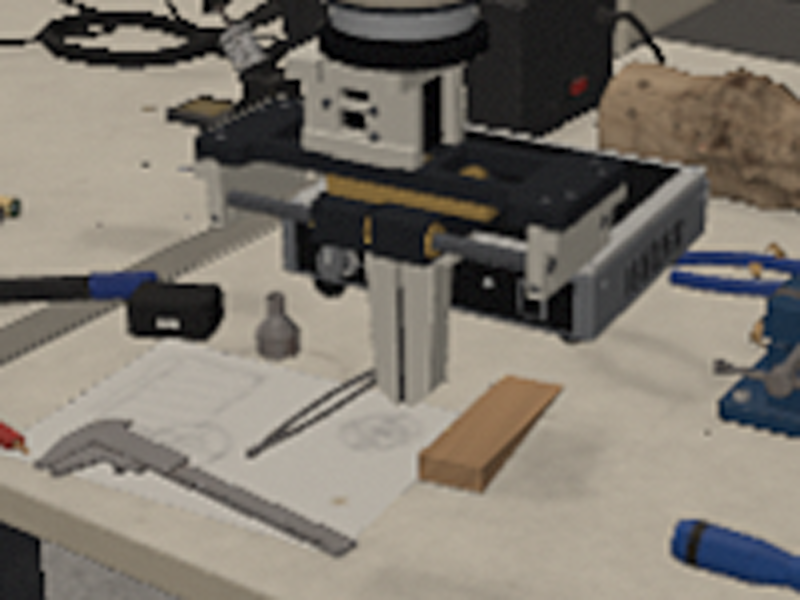

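View pics/top_bc.png

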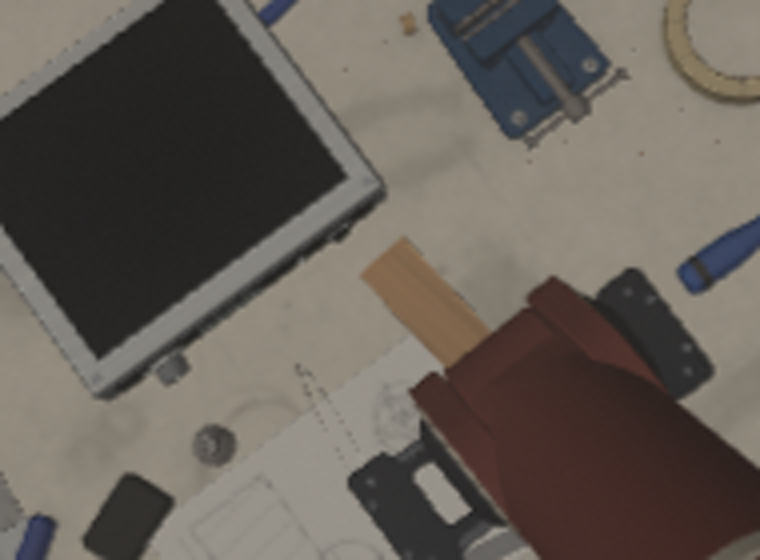

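```bash
python3 - <<'E'
from h import *
def g(pts,z,n="scene",o=(150,140)):
    r=ray(n,(np.array(pts)+.5)/4-.5+np.array(o),z)[:,:2]; return np.c_[r@u,r@v]
print("foot UV",FOOT@u,FOOT@v)
print("before thin",g([[470,289+79],[527,297+79]],2),"thick bot",g([[392,390+79],[455,400+79]],0))
print("thin",g([[511,376],[563,386]],2)); print("thick bot",g([[420,480],[484,492]],0)); print("thick top",g([[420,454],[487,467]],16))
print("top thin",g([[361,272],[405,237]],2,"top",(180,140)))
# top left/right edges by mask
p=cv2.imread("pics/top_b.png");big=cv2.resize(p,None,fx=4,fy=4,interpolation=2)
h=cv2.cvtColor(big,cv2.COLOR_BGR2HSV);m=cv2.inRange(h,(5,75,75),(22,255,255));mm=np.zeros_like(m);mm[760:930,1060:1240]=255;m&=mm
c=max(cv2.findContours(m,0,1)[0],key=cv2.contourArea)[:,0]
r=ray("top",(c+.5)/4-.5,4)[:,:2];U=r@u;V=r@v
for lo in range(565,605,8):
    s=(U>lo)&(U<lo+8); print(lo,V[s].min(),V[s].max())
print(U.max())
E
```

```text
foot UV 638.3525362324694 -70.82576851382412
before thin [[586.10566254 -31.65594611]
 [592.61575509 -64.53505171]] thick bot [[474.18400998 -47.14782884]
 [480.65158482 -80.19249627]]
thin [[588.41556828 -56.58670411]
 [591.44171508 -87.51463841]]
thick bot [[471.62188017 -65.06119762]
 [476.62866969 -98.89367248]]
thick top [[ 470.49764336  -66.0036874 ]
 [ 475.05688157 -101.40305579]]
top thin [[594.40658645 -51.64658933]
 [595.72761872 -85.90592571]]
565 -87.99951896733664 -52.373616145677246
573 -86.87474927947778 -51.84289048970826
581 -86.60017268051196 -50.673765487226845
589 -85.58586841465711 -50.29085760662052Traceback (most recent call last):
  File "<stdin>", line 14, in <module>
    return umr_minimum(a, axis, None, out, keepdims, initial, where)
ValueError: zero-size array to reduction operation minimum which has no identity
```

```bash
cat >> h.py <<'E'
B=np.array([474.5,-78.4]); ANG=np.deg2rad(2.65); D=np.array([np.cos(ANG),np.sin(ANG)])
DW=D[0]*u+D[1]*v
QP=quat(A+ANG-np.pi/2)
def L(s,z): # tip centre at s mm along line from thick-end middle
    q=B+s*D; return P(q[0],q[1],186+z)
def favg(n=5,dt=.02):
    f=[]
    for _ in range(n):
        manip.hold(dt); f.append(manip.sense()["force"])
    return np.mean(f,0)
E
python3 - <<'E'
from h import *
manip.move_pose(L(-22,40),QP)
manip.servo_line(L(-22,3),120); st("down"); b=favg(); print("bias",b)
manip.servo_line(L(-7,3),60); 
manip.servo_line(L(24,3),40); f=favg()-b; st("p"); print(f, f[:2]@DW); snap("c")
E
```

```text
down t9.75 U452.8 V-79.1 z3.3 F u-0.4 v-0.9 z-0.5 g0.00
bias [ 0.28935615 -0.16940437  0.04513628]
p t11.24 U498.2 V-77.3 z3.0 F u-0.7 v-0.1 z-0.1 g0.01
[-0.34414995  0.36153764 -0.03350477] -0.04600729865637907
```

View pics/scene_cc.png

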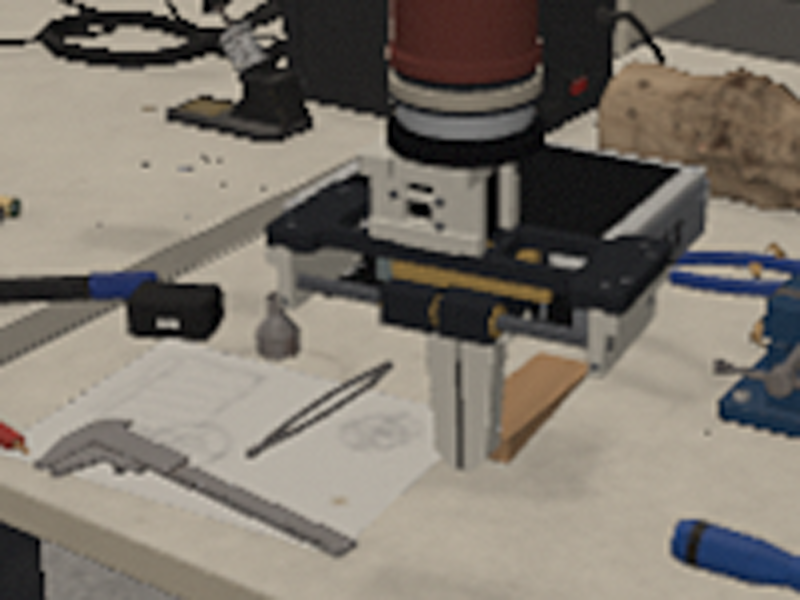

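View pics/top_cc.png

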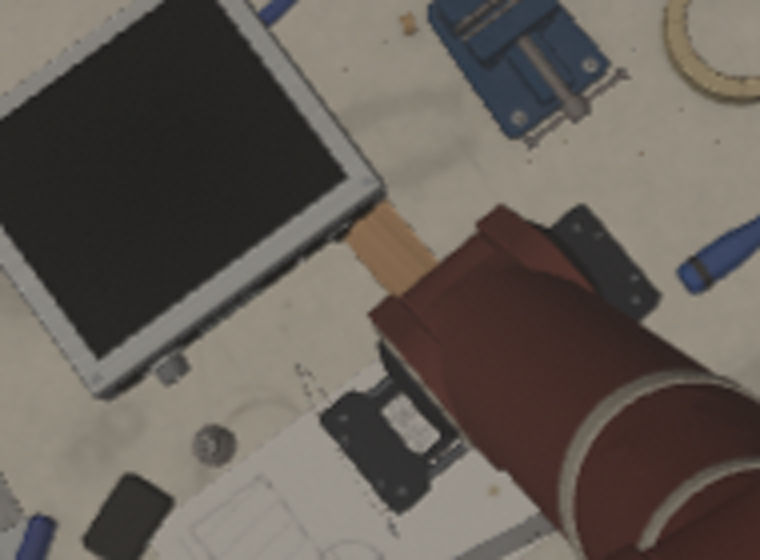

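```bash
python3 - <<'E'
from h import *
p=cv2.imread("pics/top_c.png");big=cv2.resize(p,None,fx=4,fy=4,interpolation=2)
h=cv2.cvtColor(big,cv2.COLOR_BGR2HSV);m=cv2.inRange(h,(5,75,75),(22,255,255));mm=np.zeros_like(m);mm[740:860,1050:1170]=255;m&=mm
c=max(cv2.findContours(m,0,1)[0],key=cv2.contourArea)[:,0]
r=ray("top",(c+.5)/4-.5,5)[:,:2];U=r@u;V=r@v
print(U.min(),U.max())
for lo in range(570,620,6):
    s=(U>lo)&(U<lo+6)
    if s.sum()>2: print(lo,V[s].min(),V[s].max(),(V[s].min()+V[s].max())/2)
E
```

```text
566.5282752909201 621.6387379709411
570 -93.27912370494877 -55.74655446110894 -74.51283908302887
576 -92.40721369858097 -57.383665681087415 -74.89543968983419
582 -92.0225043921479 -56.49436304499397 -74.25843371857093
588 -91.3878126130915 -56.581246558189314 -73.9845295856404
594 -91.49078778578006 -56.05221214200603 -73.77149996389304
600 -90.98007731265415 -55.77730632378435 -73.37869181821925
606 -90.34371763526646 -55.86398359435746 -73.10385061481196
612 -90.57152359276276 -55.69582696993179 -73.13367528134728
618 -90.18475021444083 -59.33754334190193 -74.76114677817138
```

```bash
python3 - <<'E'
from h import *
b=np.array([.29,-.17,.05])
manip.servo_line(L(32,3),40)
s=32
while s<92:
    s+=2; manip.servo_line(L(s,3),25); F=-((favg(4,.015)-b)[:2]@DW)
    e=manip.sense()["ee_pos"]; print("%.1f act%.1f F%.2f"%(s,(e[:2]-np.array(L(0,0)[:2]))@DW,F))
    if F>1.8: break
st()
E
```

```text
34.0 act34.0 F0.02
36.0 act36.1 F0.64
38.0 act38.1 F0.04
40.0 act40.1 F-0.10
42.0 act42.1 F0.13
44.0 act44.1 F0.01
46.0 act46.1 F-0.06
48.0 act48.1 F0.36
50.0 act50.1 F-0.13
52.0 act52.1 F0.30
54.0 act54.1 F0.51
56.0 act56.1 F0.10
58.0 act58.1 F0.53
60.0 act60.1 F0.14
62.0 act62.1 F0.16
64.0 act64.1 F-0.11
66.0 act66.1 F-0.23
68.0 act68.1 F0.05
70.0 act70.1 F0.35
72.0 act72.1 F0.38
74.0 act74.1 F0.08
76.0 act75.2 F3.46
 t18.66 U549.6 V-74.9 z2.9 F u-4.1 v-0.2 z3.5 g0.00
```

```bash
cat >> h.py <<'E'
def press(target=10,z0=70,stop=64):
    b=favg(5); z=z0; manip.servo_line([*FOOT,186+z],60)
    log=[]
    while z>stop:
        z-=.5; manip.servo_line([*FOOT,186+z],15); F=(favg(4,.015)-b)[2]
        log.append((z,round(manip.sense()["ee_pos"][2]-186,2),round(F,1)))
        if F>target-.7: break
    for l in log:
        if l[2]>.8: print(l)
    return b,z,F
E
python3 - <<'E'
from h import *
manip.servo_line(L(62,5),80)
manip.servo_line(L(45,90),200)
manip.move_pose([*FOOT,186+82],QP); st("over")
print(press()); st()
snap("d")
E
```

```text
over t20.12 U638.0 V-70.5 z79.4 F u0.3 v0.1 z0.2 g0.01
(67.0, np.float64(67.4), np.float64(3.9))
(66.5, np.float64(67.35), np.float64(6.6))
(66.0, np.float64(67.27), np.float64(8.5))
(65.5, np.float64(67.22), np.float64(10.2))
(array([-0.25345296,  0.08581141,  0.08646675]), 65.5, np.float64(10.188694817263574))
 t23.40 U638.3 V-70.8 z67.2 F u-2.8 v0.0 z10.0 g0.00
```

View pics/scene_dc.png

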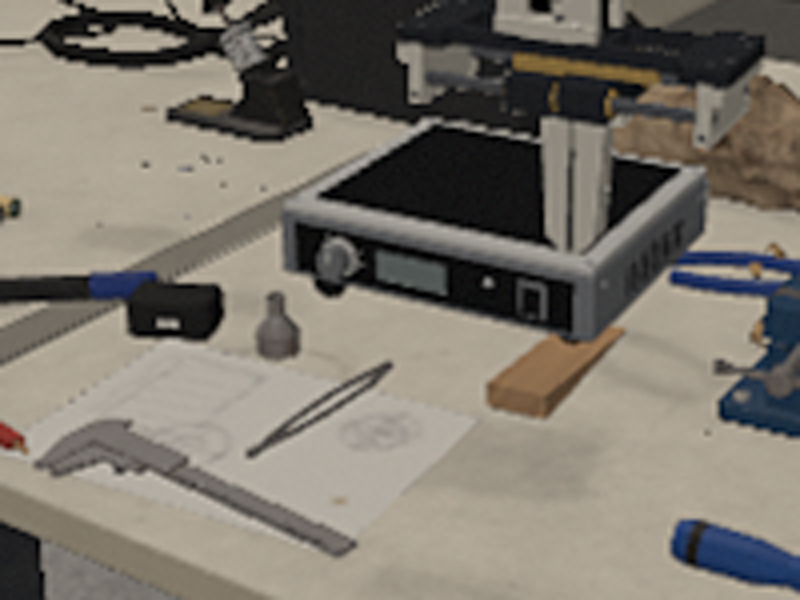

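```bash
python3 - <<'E'
from h import *
manip.servo_line([*FOOT,186+90],120)
manip.move_pose(L(45,90),QP)
manip.servo_line(L(60,3),150); b=favg(6)
manip.servo_line(L(73,3),50); s=73
while s<79:
    s+=.5; manip.servo_line(L(s,3),15); F=-((favg(4,.015)-b)[:2]@DW)
    e=manip.sense()["ee_pos"]; print("%.1f act%.2f F%.2f"%(s,(e[:2]-np.array(L(0,0)[:2]))@DW,F))
    if F>5: break
st()
E
```

```text
73.5 act73.41 F0.60
74.0 act74.01 F0.57
74.5 act74.51 F0.35
75.0 act75.01 F0.65
75.5 act75.43 F0.07
76.0 act75.64 F1.69
76.5 act75.84 F3.52
77.0 act76.09 F5.20
 t28.18 U550.5 V-74.9 z2.9 F u-4.4 v0.4 z4.7 g0.00
```

```bash
python3 - <<'E'
from h import *
manip.servo_line(L(62,5),80)
manip.servo_line(L(45,90),200)
manip.move_pose([*FOOT,186+75],QP); 
b,z,F=press(10,69)
manip.hold(.5); f=favg(10)-b; print("settled",f); st(); snap("e")
E
```

```text
(67.0, np.float64(67.46), np.float64(4.9))
(66.5, np.float64(67.38), np.float64(6.8))
(66.0, np.float64(67.35), np.float64(8.8))
(65.5, np.float64(67.28), np.float64(11.0))
settled [-1.87883325 -1.66090711 11.10659133]
 t32.88 U638.4 V-70.9 z67.3 F u-2.9 v-0.5 z11.5 g0.00
```

View pics/scene_ec.png

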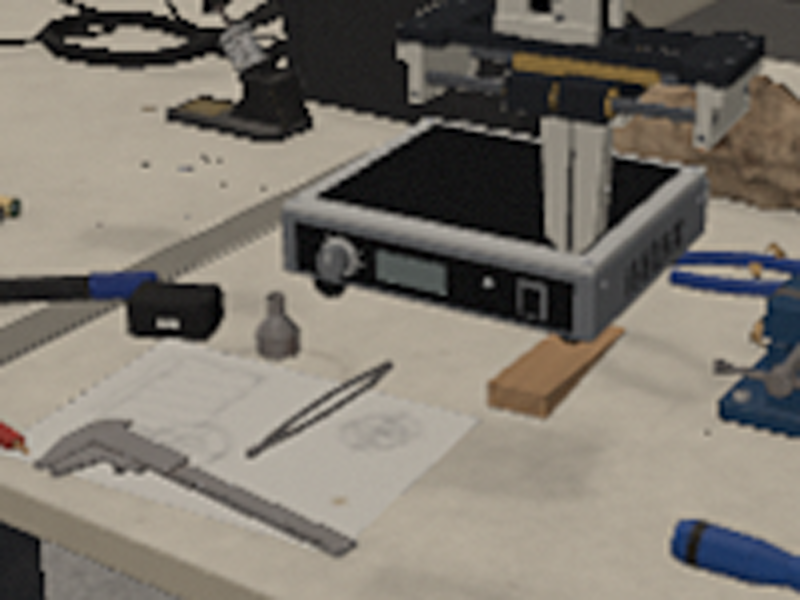

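View pics/top_ec.png

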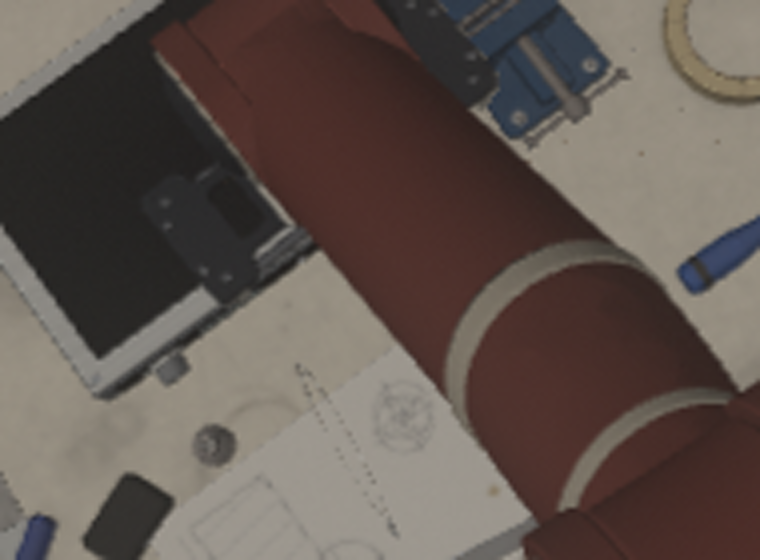

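```bash
python3 - <<'E'
from h import *
manip.servo_line([*FOOT,186+65.75],10); manip.hold(.3); print(favg(10)); st()
manip.job_done(); 
E
```

```text
[-2.66106139 -1.84827905  9.79762091]
 t33.69 U638.4 V-70.8 z67.3 F u-3.3 v-0.3 z8.9 g0.01
the job is handed in; nothing more can be done
```

The wedge is now under the front right foot, the corner is firm, and I handed the job in at 33.7 s with the fingertips still pressing there at about 9.8 N.

- **Lining up:** the wedge lay about 30 mm off the foot's line and turned about 9°. I nudged its side with the closed fingertips, then pushed on the thick end to line it up. The overhead view showed its axis within about 1.5 mm of the foot's axis.
- **Driving it in:** I slid it in with small pushes, reading the force after each one. It met the foot at a point where it is about 8 mm thick. I stopped there at 3.5 N, pressed the corner to test it, then pushed about 1 mm further and stopped at 5.2 N.
- **Last press test:** the corner gave about 0.2 mm between 5 and 11 N, with no tipping. The fingertip height read 67.3 to 67.5 mm rather than the nominal 68. I put that down to arm error rather than tilt, but did not check level any other way.
- **Other checks:** in the last pictures the preheater, tweezers, nozzle, adapter and screwdriver look unmoved. This was by eye, and the arm hid part of the overhead view.
- **Side force:** about 3 N of sideways drag on the fingertips remained during the final hold.

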